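# Hold a spread circlip at the groove of a modelling stand

## Task

The modelling stand's head is off for servicing. Take the circlip pliers from their wooden rest, squeeze the handles so that the clip on their tips is spread wide open, slide the clip from above down over the upright spindle until it is level with the groove, and finish while holding it there: gripper still squeezing, clip spread and level around the groove, and touching neither the spindle nor any other part of the stand. Leave the pencil cup, ink jar and eraser where they are.

Things in the scene. Friction and masses are not known exactly. Their poses are not given: they have to be found in the camera images.
- handle_mid (a point): Midway between the two black rubber handles of the loose steel circlip pliers (0.18 kg, flat on the rest), half-way up, where to squeeze; 43 mm above the table at the start. x points along the pliers to the clip, z up. Handles 14 mm high, 10 mm thick, from 37 mm ahead (x) to 63 mm behind. Width over both here: 45 mm relaxed, 34 mm squeezed to the stop, outer faces then parallel.
- clip_center (a point): Centre of the circlip held on the pliers' bent-down tips, half-way up its 4 mm thickness; axes as handle_mid, 123 mm ahead of it in x, 17 mm lower. Dark steel ring lying level. Fully spread its opening is round, 28 mm wide, 36 mm outside; relaxed it is pinched to 18 mm in y and will not pass the spindle. The jaws reach it from -x; nothing stands over its opening.
- spread (a joint): Angle of each plier jaw (rad): 0 relaxed, 0.085 (up to 0.094 if squeezed hard) when the handles are squeezed to the stop and the clip is fully spread. A spring returns it to 0: it pushes out with about 3 N on each handle at the start, 7 N at the stop, so squeeze with 20 to 30 N.
- pliers: The whole pliers with the clip; origin under the pivot, 65 mm ahead of handle_mid in x and 7 mm lower; same axes. The clip stays fixed on the tips.
- groove (a point): Centre of the groove, on the axis of the modelling stand's fixed upright steel spindle, 66 mm above the table. Spindle 20 mm in diameter; groove a narrower neck, 15 mm in diameter, 9 mm high. Below: a brass collar of 29 mm diameter, its top 10 mm under this point, and a dark hub of 34 mm diameter.
- spindle_top (a point): Top of the spindle, on its axis, 34 mm above the groove's centre; chamfered.
- stand: Modelling stand (fixed), dark cast metal; origin under its centre on the table. Round base 124 mm in diameter, 14 mm high; 100 mm high to the top of the spindle.
- rest: Wooden rest of the pliers (fixed); origin on the table below the pivot, x towards the clip. Two 36 mm high blocks on a foot 50 mm wide and 8 mm thick: one under the pivot, 30 mm long, 60 wide; one 121 mm behind it under the handle ends, 18 mm long, 82 wide. Between them fingers may reach down past the handles.
- pencil_cup: Bystander: black cup of pencils, loose, 72 mm across, about 160 mm high with the pencils; origin under its centre.
- ink_jar: Bystander: small glass ink jar, loose, 52 mm across, 58 mm high; origin under its centre.
- eraser: Bystander: dark eraser, loose, 45 x 24 x 13 mm; origin under its centre.
There are look-alikes about, which are no part of the job. Of the things that look like the pliers, the smaller one is meant.

How it is judged:
By the outcome, as a careful person would: the job done as asked, in the order asked, and still so for the second after the job is handed in, while the arm keeps its last pose, push and grip.
It also fails if it takes over 40 s, if anything falls off the work surface, if the arm or the gripper's body presses on something with over 40 N, if the wrist force passes 120 N, or if a joint passes its speed limit or range.

## Robot

A 6-joint arm with a two-finger parallel gripper is mounted at the origin on the work surface. World frame = base frame: x ahead of the robot, y to its left, z up, the work surface at z = 0. Lengths are in m, angles in rad, forces in N, time in s.
With the tool pointing down it reaches from about 0.25 to 0.725 m from the base axis. Payload 9.7 kg.
Tool frame: the origin (TCP) lies at the very end of the fingers, on their centre line; the grasp point (between the pads) lies 19 mm behind it (env.grip_point_offset is the distance from the TCP to the grasp point, in m); z points along the fingers, y is the line along which they close (so a half turn about z gives the same grasp; the last joint's range is limited). The gripper opens to 85 mm and grips with 20 to 120 N. Pads are 22 mm wide; open, the fingers measure 114 mm over their backs; the gripper's body (76 mm by 85 mm) begins 54 mm behind the grasp point. The pads swing forward as they close: fully open they stand 13 mm farther back than shut.
Start: joints at [1.299, 0.087, 0.176, 1.66, 0, 1.571], TCP at [0.148, 0.53, 0.231] pointing down, gripper open.
Joint ranges: [-3.13, 3.13], [-0.85, 1.81], [-1.15, 1.24], [-2.2, 2.28], [-1.44, 1.52], [-3.14, 3.14]. Speed limits (rad/s): [2.22, 2.22, 2.57, 3.14, 3.14, 3.14].

## Interface

Orientations are given as a unit quaternion [x, y, z, w].
In Python, from rig import env gives the robot as it stands.
- The arm moves only by the tool jog_arm, never from a script. Its argument "series" is a list of rows, each an object with "translation": the shift along the tool's x, y, z in units of 0.02 m (1.0 is 0.02 m), a list of three; "turn": the turn, a rotation vector about the tool's x, y, z in units of 0.12 rad (1.0 is 0.12 rad), a list of three; "gripper": the closure, from -1 (fully open) to 1 (shut). A call has 1 to 20 rows; each row shifts and turns the commanded pose from where the row before left it, along the tool's axes as they then stand; what a row does not reach is not made up. A row lasts 1/10 s, in which the tool goes at most 50 mm and 8.59 degrees, less where a joint would pass 70% of its speed; a pose out of reach is approached as far as the arm can. A call with a number of a shift or a turn outside -1 to 1 is refused whole. A call with a gripper value outside its range is refused whole. The fingers move at their own pace and stop on an object; the grip force is fixed at half the most. Time passes only in rows, so rows that do not move let the fingers close. It gives the time, the measured TCP pose, the force, the opening and the grip force at its end, in the units of the state.
- env.sense(): the state, without advancing time (a new reading comes with each control period).
- env.read_camera(name): name is "scene" or "top" or "wrist"; returns (picture, depth): 400x640x3 uint8, blue, green, red; 400x640 float32, m along the optical axis (not along the pixel's ray), 0 where there is no reading.
- env.get_calibration(name): a dict with "K" (3x3 intrinsics, pixels), "k1" (the pictures are not rectified: a ray, as slopes to the right and down, at radius r is drawn at 1 + k1 r^2 times it, then the intrinsics apply), "eye" and "attitude" of the camera in the world; the wrist camera has in their place "tool_from_camera" (4x4, takes a point from camera to tool coordinates, whose origin is the TCP and whose axes are the flange's). Camera axes: x right, y down, z forward; pixel columns grow to the right and rows downward; lengths in m; the calibration is good to about 2 mm. A picture is of the moment at which its call begins: read the wrist's pose just before it. get_calibration takes no time and is no camera call.
- env.finish_job(): hands the job in; it is judged then, once.
Trained networks look in the newest picture that a camera, given by its name, has taken for a name from the list of things; names that differ only in an ending like _2 or _b are one class to them, and where a whole thing is asked for, a point or a joint stands for the part that bears it (a point fixed in the world has none). Each returns a list of dicts, best first, with "p" (0 to 1); they miss things now and then, are a little off and sometimes report something else, mostly with a low value. They report only what shows in the picture. A call takes as long as a camera call. They do not tell look-alikes from the thing itself.
- env.recognise(camera, label): "extent" ([left, top, right, bottom] as shares, 0 to 1, of the picture: columns of its width, rows of its height, round what is visible of it).
- env.mark_of(camera, label): "position" ([column, row] as shares, 0 to 1, of the picture: columns of its width, rows of its height: a listed point, or the origin of a listed thing).
The state is a dict: "time": time; "joint_positions": joint angles; "qvel": joint speeds; "joint_torque": joint torques, N m; "ee_pos": TCP position; "eef_rot": TCP orientation; "contact_force": force on the tool from outside, world axes, zero at the start; "ft_torque": the same for the moment, N m; "grip_width": finger opening in m; "gripper_force": force on a finger pad.
Only numpy, scipy, OpenCV 4.12 (cv2) and the standard library are available. Lean on these libraries where they do the work, as an engineer would, in place of code of your own. Each camera call takes 0.05 s, during which the arm holds its last target. There are 200 camera calls.

## Working session

There is one attempt and no reset: what is moved stays moved. The work goes in short steps, Python scripts to look and compute and a tool call to move; the robot and the scene stay as the last step left them, time stands still between calls to the robot, and variables do not carry over. Pictures are saved under pics/ and viewed, at most 10 in all, crops included, and the job is handed in when it is done.

Besides the shell and the picture viewer there is one more tool, called after "Emit:" in YAML: its name, and indented under it one key for each argument. jog_arm: Moves the arm, as the interface text tells. Shifts and turns lie within -1 to 1; 1 stands for 0.02 m of shift or 0.12 rad of turn. Its arguments: {"type":"object","properties":{"series":{"type":"array"}},"required":["series"]}

```bash
ls; mkdir -p pics
cat > h.py <<'E'
import numpy as np,cv2
from rig import env
from scipy.spatial.transform import Rotation as R
def campose(n,s=None):
    c=env.get_calibration(n)
    if 'tool_from_camera' in c:
        s=s or env.sense(); T=np.eye(4);T[:3,:3]=R.from_quat(s['eef_rot']).as_matrix();T[:3,3]=s['ee_pos']
        T=T@np.array(c['tool_from_camera']);return c,T[:3,:3],T[:3,3]
    a=np.array(c['attitude']); Rm=a if a.shape==(3,3) else R.from_quat(a).as_matrix()
    return c,Rm,np.array(c['eye'])
def ray(c,u,v):
    K=np.array(c['K']);k=c['k1'];d=np.array([(u-K[0,2])/K[0,0],(v-K[1,2])/K[1,1]]);x=d.copy()
    for _ in range(20): x=d/(1+k*(x@x))
    return np.array([x[0],x[1],1.])
def at_z(n,u,v,z,P=None):
    c,Rm,e=P or campose(n);r=Rm@ray(c,u,v);return e+r*(z-e[2])/r[2]
def at_d(n,u,v,d,P=None):
    c,Rm,e=P or campose(n);return e+Rm@ray(c,u,v)*d
E
python3 - <<'E'
from h import *
for n in('scene','top'):
    c=env.get_calibration(n);print(n,c)
    im,d=env.read_camera(n);cv2.imwrite(f'pics/{n}0.png',im)
    for l in('pliers','handle_mid','clip_center','groove','spindle_top','stand','rest','pencil_cup','ink_jar','eraser'):
        z={'handle_mid':.043,'clip_center':.026,'groove':.066,'spindle_top':.1}.get(l,0.036 if l=='pliers' else 0)
        for m in env.mark_of(n,l)[:3]:
            u,v=m['position'][0]*640,m['position'][1]*400
            print(l,round(m['p'],2),int(u),int(v),at_z(n,u,v,z).round(3))
print(env.get_calibration('wrist'),env.sense())
E
```

```text
pics
scene {'K': array([[385.44744946,   0.        , 327.85090479],
       [  0.        , 385.44744946, 203.01048266],
       [  0.        ,   0.        ,   1.        ]]), 'k1': 0.007666272325444996, 'eye': array([0.86556327, 0.4614773 , 0.82245237]), 'attitude': array([ 0.3840687 ,  0.86525589, -0.29510829, -0.12936216])}
pliers 0.84 305 107 [ 0.183 -0.258  0.036]
pliers 0.68 250 173 [ 0.486 -0.172  0.036]
handle_mid 0.8 230 158 [ 0.489 -0.249  0.043]
handle_mid 0.56 281 109 [ 0.244 -0.3    0.043]
clip_center 0.86 267 184 [ 0.475 -0.118  0.026]
clip_center 0.57 336 112 [ 0.124 -0.177  0.026]
groove 0.55 323 239 [0.52  0.133 0.066]
spindle_top 0.73 249 169 [ 0.509 -0.133  0.1  ]
spindle_top 0.63 327 234 [0.52  0.144 0.1  ]
stand 0.85 326 255 [0.521 0.14  0.   ]
stand 0.56 250 183 [ 0.49  -0.173  0.   ]
rest 0.68 252 180 [ 0.48  -0.177  0.   ]
pencil_cup 0.67 364 355 [0.64  0.357 0.   ]
pencil_cup 0.34 225 258 [ 0.691 -0.036  0.   ]
ink_jar 0.74 224 255 [ 0.688 -0.044  0.   ]
eraser 0.74 343 200 [0.363 0.059 0.   ]
top {'K': array([[479.68891709,   0.        , 313.38294791],
       [ 
[... 1545 characters left out ...]
': 1.1, 'joint_positions': array([1.29901904e+00, 8.68818064e-02, 1.75911184e-01, 1.65980178e+00,
       6.57686085e-06, 1.57081148e+00]), 'qvel': array([ 0.00053951,  0.00015445, -0.00444642,  0.00151292,  0.00026083,
        0.0005835 ]), 'joint_torque': array([-1.50439610e-03, -5.20111978e+01,  4.64861941e+01,  1.88836748e-03,
       -6.86654744e-05,  1.33029229e-05]), 'ee_pos': array([0.14764208, 0.52981196, 0.23129992]), 'eef_rot': array([ 1.35478323e-01,  9.90780311e-01,  1.22968097e-05, -1.63776016e-06]), 'contact_force': array([ 0.08644504,  0.41454612, -0.05498204]), 'ft_torque': array([-0.05392799,  0.0037424 ,  0.02091013]), 'gripper_force': 0.0, 'grip_width': 0.08504807598053182}
```

Run:
```python
import cv2
a=cv2.imread('pics/top0.png')[80:380,150:550];cv2.imwrite('pics/a.png',cv2.resize(a,(800,600),interpolation=cv2.INTER_CUBIC))
```

```text
(no output)
```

View pics/a.png

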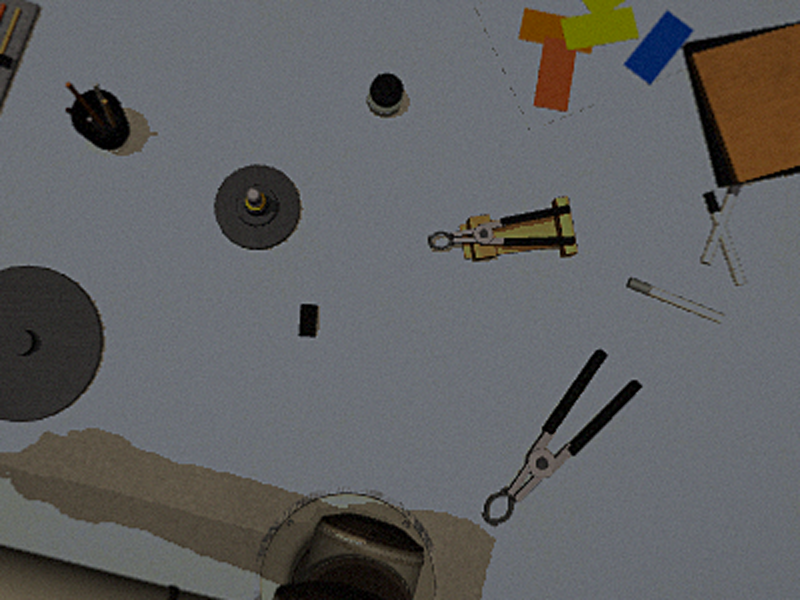

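The top crop shows two pliers. The small one on the wooden rest is near full-image px (390,197), and a larger bare one is near (420,310). The stand is near (278,182), with a bigger disc at the left edge near (165,250) as its look-alike. I choose the small pliers on the rest and go above their handles for a close check.

Emit:
jog_arm:
  series:
    - {"translation": [0,0,0],"turn": [0,0,0.94],"gripper": -1}
    - {"translation": [0,0,0],"turn": [0,0,0.94],"gripper": -1}
    - {"translation": [0,0,0],"turn": [0,0,0.94],"gripper": -1}
    - {"translation": [0,0,0],"turn": [0,0,0.94],"gripper": -1}
    - {"translation": [0,0,0],"turn": [0,0,0.94],"gripper": -1}
    - {"translation": [0,0,0],"turn": [0,0,0.94],"gripper": -1}
    - {"translation": [0,0,0],"turn": [0,0,0.94],"gripper": -1}
    - {"translation": [0,0,0],"turn": [0,0,0.94],"gripper": -1}
    - {"translation": [0,0,0],"turn": [0,0,0.94],"gripper": -1}
    - {"translation": [0,0,0],"turn": [0,0,0.94],"gripper": -1}
    - {"translation": [-1,0.24,0],"turn": [0,0,0],"gripper": -1}
    - {"translation": [-1,0.24,0],"turn": [0,0,0],"gripper": -1}
    - {"translation": [-1,0.24,0],"turn": [0,0,0],"gripper": -1}
    - {"translation": [-1,0.24,0],"turn": [0,0,0],"gripper": -1}
    - {"translation": [-1,0.24,0],"turn": [0,0,0],"gripper": -1}
    - {"translation": [-1,0.24,0],"turn": [0,0,0],"gripper": -1}
    - {"translation": [-1,0.24,0],"turn": [0,0,0],"gripper": -1}
    - {"translation": [-1,0.24,0],"turn": [0,0,0],"gripper": -1}
    - {"translation": [-1,0.24,0],"turn": [0,0,0],"gripper": -1}
    - {"translation": [-1,0.24,0],"turn": [0,0,0],"gripper": -1}

```text
time: 3.1
ee_pos: [0.2292, 0.3401, 0.2314]
eef_rot: [0.644, 0.765, 0.0, -0.0]
contact_force: [0.3, 0.4, -1.0]
grip_width: 0.0852
gripper_force: 0.0
```

Emit:
jog_arm:
  series:
    - {"translation": [-1,0.24,0],"turn": [0,0,0],"gripper": -1}
    - {"translation": [-1,0.24,0],"turn": [0,0,0],"gripper": -1}
    - {"translation": [-1,0.24,0],"turn": [0,0,0],"gripper": -1}
    - {"translation": [-1,0.24,0],"turn": [0,0,0],"gripper": -1}
    - {"translation": [-1,0.24,0],"turn": [0,0,0],"gripper": -1}
    - {"translation": [-1,0.24,0],"turn": [0,0,0],"gripper": -1}
    - {"translation": [-1,0.24,0],"turn": [0,0,0],"gripper": -1}
    - {"translation": [-1,0.24,0],"turn": [0,0,0],"gripper": -1}
    - {"translation": [-1,0.24,0],"turn": [0,0,0],"gripper": -1}
    - {"translation": [-1,0.24,0],"turn": [0,0,0],"gripper": -1}
    - {"translation": [-1,0.24,0],"turn": [0,0,0],"gripper": -1}
    - {"translation": [-1,0.24,0],"turn": [0,0,0],"gripper": -1}
    - {"translation": [-1,0.24,0],"turn": [0,0,0],"gripper": -1}
    - {"translation": [-1,0.24,0],"turn": [0,0,0],"gripper": -1}
    - {"translation": [-1,0.24,0],"turn": [0,0,0],"gripper": -1}
    - {"translation": [-1,0.24,0],"turn": [0,0,0],"gripper": -1}
    - {"translation": [-1,0.24,0],"turn": [0,0,0],"gripper": -1}
    - {"translation": [-1,0.24,0],"turn": [0,0,0],"gripper": -1}
    - {"translation": [-1,0.24,0],"turn": [0,0,0],"gripper": -1}
    - {"translation": [-1,0.24,0],"turn": [0,0,0],"gripper": -1}

```text
time: 5.1
ee_pos: [0.3919, -0.0378, 0.2314]
eef_rot: [0.644, 0.765, 0.0, 0.0]
contact_force: [0.5, 0.2, 0.1]
grip_width: 0.0852
gripper_force: 0.0
```

Emit:
jog_arm:
  series:
    - {"translation": [-1,0.24,0.1],"turn": [0,0,0],"gripper": -1}
    - {"translation": [-1,0.24,0.1],"turn": [0,0,0],"gripper": -1}
    - {"translation": [-1,0.24,0.1],"turn": [0,0,0],"gripper": -1}
    - {"translation": [-1,0.24,0.1],"turn": [0,0,0],"gripper": -1}
    - {"translation": [-1,0.24,0.1],"turn": [0,0,0],"gripper": -1}
    - {"translation": [-1,0.24,0.1],"turn": [0,0,0],"gripper": -1}
    - {"translation": [-1,0.24,0.1],"turn": [0,0,0],"gripper": -1}
    - {"translation": [-1,0.24,0.1],"turn": [0,0,0],"gripper": -1}
    - {"translation": [-1,0.24,0.1],"turn": [0,0,0],"gripper": -1}
    - {"translation": [-1,0.24,0.1],"turn": [0,0,0],"gripper": -1}
    - {"translation": [-1,0.24,0.1],"turn": [0,0,0],"gripper": -1}
    - {"translation": [0,0,0],"turn": [0,0,0],"gripper": -1}
    - {"translation": [0,0,0],"turn": [0,0,0],"gripper": -1}

```text
time: 6.4
ee_pos: [0.4809, -0.2447, 0.209]
eef_rot: [0.644, 0.765, -0.0, -0.0]
contact_force: [-0.4, -0.0, 0.5]
grip_width: 0.0854
gripper_force: 0.0
```

Run:
```python
from h import *
s=env.sense();P=campose('wrist',s);print(s['time'],s['ee_pos'],R.from_quat(s['eef_rot']).as_matrix()[:,0])
im,d=env.read_camera('wrist');cv2.imwrite('pics/w1.png',im);np.save('w1d.npy',d)
for l,z in(('pliers',.036),('handle_mid',.043),('clip_center',.026),('rest',0)):
    for m in env.mark_of('wrist',l)[:2]:
        u,v=m['position'][0]*640,m['position'][1]*400
        print(l,round(m['p'],2),int(u),int(v),at_z('wrist',u,v,z,P).round(4),at_d('wrist',u,v,d[int(v),int(u)],P).round(3))
```

```text
6.4 [ 0.48093387 -0.24473176  0.20900702] [-1.69525433e-01  9.85525619e-01  6.18630332e-04]
pliers 0.75 331 114 [ 0.4823 -0.1819  0.036 ] [ 0.482 -0.182  0.049]
pliers 0.75 11 144 [ 0.1857 -0.258   0.036 ] [ 0.18 -0.26  0.03]
handle_mid 0.85 327 187 [ 0.4907 -0.247   0.043 ] [ 0.493 -0.255  0.008]
handle_mid 0.85 76 208 [ 0.2541 -0.3087  0.043 ] [ 0.225 -0.327  0.001]
clip_center 0.91 332 54 [ 0.4743 -0.1297  0.026 ] [ 0.475 -0.126 -0.   ]
rest 0.86 327 113 [ 0.4799 -0.1817  0.    ] [ 0.478 -0.181  0.05 ]
```

View pics/w1.png

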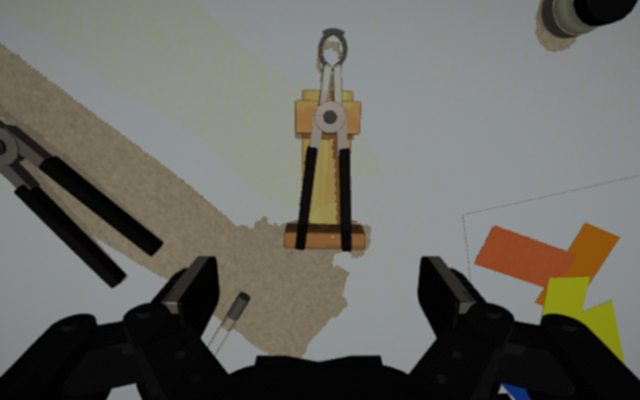

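The wrist view shows the pliers on the wooden rest: ring at (333,48), pivot at (330,117), black handles from (311,150)/(345,150) to (303,248)/(347,248). The larger pair lies well off to the left, so the choice holds.

Run:
```python
from h import *
P=campose('wrist')
im=cv2.imread('pics/w1.png');g=cv2.cvtColor(im,cv2.COLOR_BGR2GRAY)
p=[]
for v in range(155,246,10):
    xs=np.where(g[v,290:365]<45)[0]+290
    u=(xs.min()+xs.max())/2; a=at_z('wrist',u,v,.05,P);p.append(a)
    print(v,xs.min(),xs.max(),a.round(4),np.linalg.norm(at_z('wrist',xs.min(),v,.05,P)-at_z('wrist',xs.max(),v,.05,P)).round(4))
q=at_z('wrist',330,117,.05,P);c=at_z('wrist',333,48,.026,P);p=np.array(p)
print(q,c); f=np.polyfit(p[:,1],p[:,0],1);print(np.degrees(np.arctan2(1,f[0])))
dv=c-q;print(np.degrees(np.arctan2(dv[1],dv[0])),np.linalg.norm(dv[:2]))
s=env.sense();M=R.from_quat(s['eef_rot']).as_matrix()
for t in (c-.123*np.array([np.cos(np.radians(97)),np.sin(np.radians(97)),0]),q-.065*np.array([np.cos(np.radians(97)),np.sin(np.radians(97)),0])):
    t[2]=.024;print(t,M.T@(t-s['ee_pos'])/.02)
```

```text
155 306 348 [ 0.4847 -0.2162  0.05  ] 0.0375
165 305 349 [ 0.4863 -0.2251  0.05  ] 0.0396
175 304 349 [ 0.4875 -0.2342  0.05  ] 0.0408
185 303 349 [ 0.4887 -0.2434  0.05  ] 0.0421
195 302 349 [ 0.4899 -0.2528  0.05  ] 0.0434
205 301 349 [ 0.4912 -0.2624  0.05  ] 0.0447
215 300 349 [ 0.4924 -0.2721  0.05  ] 0.046
225 290 356 [ 0.4928 -0.2821  0.05  ] 0.0625
235 297 350 [ 0.495 -0.292  0.05 ] 0.0506
245 295 350 [ 0.4959 -0.3024  0.05  ] 0.053
[ 0.48145207 -0.18322971  0.05      ] [ 0.47428115 -0.12423425  0.026     ]
97.1868683506092
96.93033060353524 0.059429674474479596
[ 0.48927108 -0.24631743  0.024     ] [-0.17062922  0.38122318  9.28458285]
[ 0.48937358 -0.24774521  0.024     ] [-0.24184447  0.3740781   9.28460407]
```

Emit:
jog_arm:
  series:
    - {"translation": [-0.2,0.38,0.9],"turn": [0,0,0.39],"gripper": -1}
    - {"translation": [0,0,0.9],"turn": [0,0,0],"gripper": -1}
    - {"translation": [0,0,0.9],"turn": [0,0,0],"gripper": -1}
    - {"translation": [0,0,0.9],"turn": [0,0,0],"gripper": -1}
    - {"translation": [0,0,0.9],"turn": [0,0,0],"gripper": -1}
    - {"translation": [0,0,0.9],"turn": [0,0,0],"gripper": -1}
    - {"translation": [0,0,0.9],"turn": [0,0,0],"gripper": -1}
    - {"translation": [0,0,0],"turn": [0,0,0],"gripper": -1}
    - {"translation": [0,0,0],"turn": [0,0,0],"gripper": -1}

```text
time: 7.55
ee_pos: [0.4892, -0.2471, 0.0838]
eef_rot: [0.662, 0.75, 0.0, -0.0]
contact_force: [0.1, -0.0, -0.4]
grip_width: 0.0856
gripper_force: 0.0
```

Run:
```python
from h import *
s=env.sense();P=campose('wrist',s);M=R.from_quat(s['eef_rot']).as_matrix();print(s['time'],s['ee_pos'],np.degrees(np.arctan2(M[1,0],M[0,0])))
im,d=env.read_camera('wrist');cv2.imwrite('pics/w2.png',im)
g=cv2.cvtColor(im,cv2.COLOR_BGR2GRAY);p=[]
for l,z in(('pliers',.05),('handle_mid',.043),('clip_center',.026)):
    for m in env.mark_of('wrist',l)[:1]:
        u,v=m['position'][0]*640,m['position'][1]*400;a=at_z('wrist',u,v,z,P)
        print(l,round(m['p'],2),int(u),int(v),a.round(4),(M.T@(a-s['ee_pos'])).round(4))
```

```text
7.55 [ 0.48923075 -0.2470924   0.08380486] 97.13765751937935
pliers 0.62 319 117 [ 0.4825 -0.1833  0.05  ] [0.0641 0.0012 0.0338]
```

View pics/w2.png

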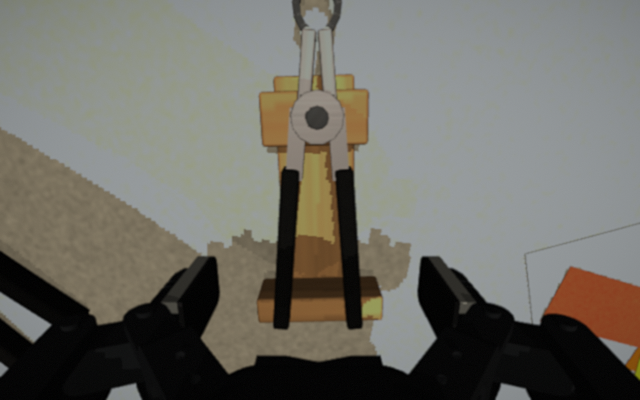

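The handles (285–352) are centred on the fingers and the pivot is at (317,117), so the tool is aligned. Next I descend and squeeze.

Emit:
jog_arm:
  series:
    - {"translation": [0,0,0.8],"turn": [0,0,0],"gripper": -1}
    - {"translation": [0,0,0.8],"turn": [0,0,0],"gripper": -1}
    - {"translation": [0,0,0.8],"turn": [0,0,0],"gripper": -1}
    - {"translation": [0,0,0.7],"turn": [0,0,0],"gripper": -1}
    - {"translation": [0,0,0],"turn": [0,0,0],"gripper": -1}
    - {"translation": [0,0,0],"turn": [0,0,0],"gripper": 1}
    - {"translation": [0,0,0],"turn": [0,0,0],"gripper": 1}
    - {"translation": [0,0,0],"turn": [0,0,0],"gripper": 1}
    - {"translation": [0,0,0],"turn": [0,0,0],"gripper": 1}
    - {"translation": [0,0,0],"turn": [0,0,0],"gripper": 1}
    - {"translation": [0,0,0],"turn": [0,0,0],"gripper": 1}
    - {"translation": [0,0,0],"turn": [0,0,0],"gripper": 1}
    - {"translation": [0,0,0],"turn": [0,0,0],"gripper": 1}
    - {"translation": [0,0,0],"turn": [0,0,0],"gripper": 1}

```text
time: 9.15
ee_pos: [0.4907, -0.2486, 0.0238]
eef_rot: [0.662, 0.75, 0.0, 0.002]
contact_force: [-1.4, -3.1, 9.2]
grip_width: 0.0298
gripper_force: 60.3
```

Run:
```python
from h import *
im,d=env.read_camera('wrist');cv2.imwrite('pics/w3.png',im);s=env.sense();print(s['grip_width'],s['gripper_force'],s['contact_force'],s['ft_torque'],s['ee_pos'])
```

```text
0.030049158421407762 60.284337401390076 [-1.6252648  -2.26409498  9.50961388] [-0.41491349  0.12573726  0.12844873] [ 0.49064843 -0.24859543  0.02375165]
```

View pics/w3.png

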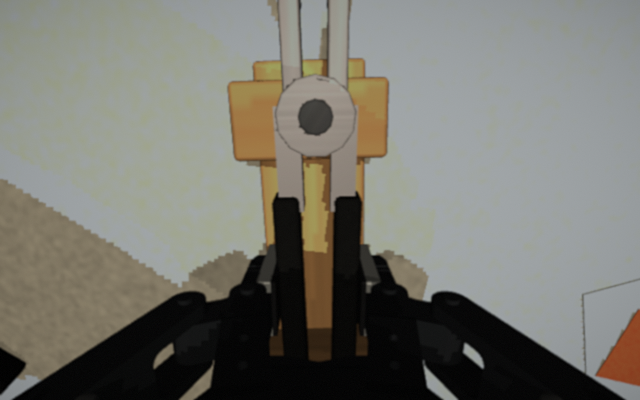

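The handles look parallel between the pads (squeezed to the stop) and the pivot is at (316,117). Next: lift, then move to a viewing spot beside the stand.

Emit:
jog_arm:
  series:
    - {"translation": [0,0,-0.3],"turn": [0,0,0],"gripper": 1}
    - {"translation": [0,0,-0.5],"turn": [0,0,0],"gripper": 1}
    - {"translation": [0,0,-0.7],"turn": [0,0,0],"gripper": 1}
    - {"translation": [0,0,-0.8],"turn": [0,0,0],"gripper": 1}
    - {"translation": [0,0,-0.8],"turn": [0,0,0],"gripper": 1}
    - {"translation": [0,0,-0.8],"turn": [0,0,0],"gripper": 1}
    - {"translation": [0,0,-0.8],"turn": [0,0,0],"gripper": 1}
    - {"translation": [0,0,-0.8],"turn": [0,0,0],"gripper": 1}
    - {"translation": [0,0,-0.8],"turn": [0,0,0],"gripper": 1}
    - {"translation": [0,0,-0.5],"turn": [0,0,0],"gripper": 1}
    - {"translation": [0,0,-0.3],"turn": [0,0,0],"gripper": 1}
    - {"translation": [0,0,0],"turn": [0,0,0],"gripper": 1}

```text
time: 10.4
ee_pos: [0.4895, -0.2475, 0.1641]
eef_rot: [0.662, 0.75, 0.0, 0.001]
contact_force: [0.2, -0.7, -1.6]
grip_width: 0.0301
gripper_force: 59.3
```

Emit:
jog_arm:
  series:
    - {"translation": [0.3,0,0],"turn": [0,0,0],"gripper": 1}
    - {"translation": [0.6,0.1,0],"turn": [0,0,0],"gripper": 1}
    - {"translation": [0.9,0.1,0],"turn": [0,0,0],"gripper": 1}
    - {"translation": [1,0.1,0],"turn": [0,0,0],"gripper": 1}
    - {"translation": [1,0.1,0],"turn": [0,0,0],"gripper": 1}
    - {"translation": [1,0.1,0],"turn": [0,0,0],"gripper": 1}
    - {"translation": [1,0.1,0],"turn": [0,0,0],"gripper": 1}
    - {"translation": [1,0.1,0],"turn": [0,0,0],"gripper": 1}
    - {"translation": [1,0.1,0],"turn": [0,0,0],"gripper": 1}
    - {"translation": [1,0,0],"turn": [0,0,0],"gripper": 1}
    - {"translation": [1,0,0],"turn": [0,0,0],"gripper": 1}
    - {"translation": [1,0,0],"turn": [0,0,0],"gripper": 1}
    - {"translation": [1,0,0],"turn": [0,0,0],"gripper": 1}
    - {"translation": [1,0,0],"turn": [0,0,0],"gripper": 1}
    - {"translation": [1,0,0],"turn": [0,0,0],"gripper": 1}
    - {"translation": [0.9,0,0],"turn": [0,0,0],"gripper": 1}
    - {"translation": [0.6,0,0],"turn": [0,0,0],"gripper": 1}
    - {"translation": [0.3,0,0],"turn": [0,0,0],"gripper": 1}
    - {"translation": [0,0,0],"turn": [0,0,0],"gripper": 1}
    - {"translation": [0,0,0],"turn": [0,0,0],"gripper": 1}

```text
time: 12.4
ee_pos: [0.4665, 0.0639, 0.1632]
eef_rot: [0.662, 0.75, -0.0, 0.0]
contact_force: [0.4, -0.1, -1.5]
grip_width: 0.0303
gripper_force: 59.3
```

Run:
```python
from h import *
s=env.sense();P=campose('wrist',s);M=R.from_quat(s['eef_rot']).as_matrix();print(s['time'],s['ee_pos'],np.degrees(np.arctan2(M[1,0],M[0,0])),M[2],s['grip_width'],s['gripper_force'],s['contact_force'])
im,d=env.read_camera('wrist');cv2.imwrite('pics/w4.png',im);np.save('w4.npy',d)
for l,z in(('spindle_top',.1),('groove',.066),('stand',0)):
    for m in env.mark_of('wrist',l)[:1]:
        u,v=m['position'][0]*640,m['position'][1]*400;a=at_z('wrist',u,v,z,P)
        print(l,round(m['p'],2),int(u),int(v),a.round(4))
for n in('scene','top'):
    im,d=env.read_camera(n);cv2.imwrite(f'pics/{n}4.png',im);np.save(n+'4.npy',d)
    for l in('clip_center','pliers','spindle_top','groove'):
        z=dict(clip_center=s['ee_pos'][2]+.002,pliers=s['ee_pos'][2]+.012,spindle_top=.1,groove=.066)[l]
        for m in env.mark_of(n,l)[:2]:
            u,v=m['position'][0]*640,m['position'][1]*400;a=at_z(n,u,v,z)
            print(n,l,round(m['p'],2),int(u),int(v),a.round(4))
```

```text
12.4 [0.46648328 0.06393776 0.16318382] 97.11679177283669 [-2.07632343e-04 -1.66376285e-04 -9.99999965e-01] 0.030334126204518332 59.259599447250366 [ 0.41804102 -0.09061573 -1.52177876]
spindle_top 0.67 423 114 [0.5205 0.1362 0.1   ]
groove 0.74 409 111 [0.5208 0.137  0.066 ]
stand 0.79 388 110 [0.5195 0.1369 0.    ]
scene clip_center 0.95 363 210 [0.4544 0.1897 0.1652]
scene clip_center 0.93 332 111 [ 0.2592 -0.0734  0.1652]
scene pliers 0.77 344 193 [0.4539 0.1335 0.1752]
scene spindle_top 0.87 326 234 [0.5225 0.143  0.1   ]
scene spindle_top 0.56 325 258 [0.5676 0.1829 0.1   ]
scene groove 0.61 322 241 [0.5263 0.1345 0.066 ]
scene groove 0.5 317 180 [ 0.3988 -0.0011  0.066 ]
top clip_center 0.88 400 336 [ 0.1147 -0.1822  0.1652]
top clip_center 0.64 251 198 [0.4493 0.1933 0.1652]
top pliers 0.78 418 309 [ 0.1786 -0.2255  0.1752]
top pliers 0.71 271 196 [0.4546 0.141  0.1752]
top spindle_top 0.6 277 175 [0.5235 0.1322 0.1   ]
top groove 0.9 277 180 [0.5153 0.1329 0.066 ]
```

View pics/w4.png

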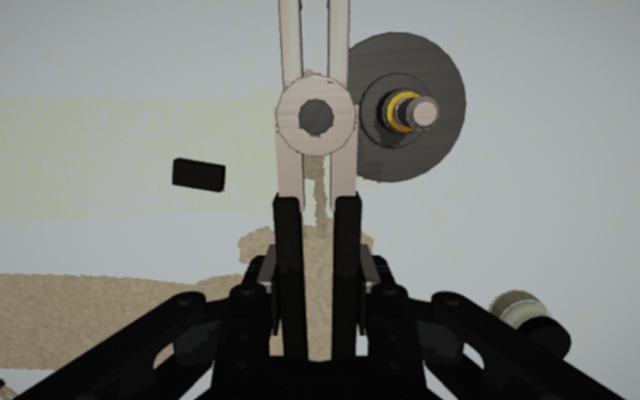

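The wrist view shows the spindle top at about (424,113) to the right of the pliers, with the brass collar at (405,111). The pivot is still at (316,117), so nothing slipped.

```bash
python3 - <<'E'
from h import *
s=env.sense();P=campose('wrist',s);M=R.from_quat(s['eef_rot']).as_matrix();t=s['ee_pos']
im=cv2.imread('pics/w4.png');g=cv2.cvtColor(im,cv2.COLOR_BGR2GRAY);d=np.load('w4.npy')
# depth of boss, spindle top
for (u,v) in((300,125),(316,117),(316,95),(290,215),(346,215),(424,113),(290,30),(340,30)):
    a=at_d('wrist',u,v,np.median(d[v-1:v+2,u-1:u+2]),P);print((u,v),a.round(4),(M.T@(a-t)).round(4))
# spindle top disc by depth
pts=np.argwhere((d>0))
Q=None
ok=[]
for v in range(90,140):
    for u in range(395,450):
        if d[v,u]>0:
            a=at_d('wrist',u,v,d[v,u],P)
            if a[2]>.094: ok.append([u,v])
ok=np.array(ok,np.float32);(c,r)=cv2.minEnclosingCircle(ok);print('top',len(ok),ok.mean(0),c,r,at_z('wrist',*ok.mean(0),.1,P))
# base disc: outer ellipse fit visible right side
# pivot dark disc
for y0,y1,x0,x1,nm in((95,140,295,338,'pivot'),):
    m=(g[y0:y1,x0:x1]<110);yy,xx=np.nonzero(m);u,v=xx.mean()+x0,yy.mean()+y0;a=at_z('wrist',u,v,t[2]+.027,P);print(nm,len(xx),u,v,M.T@(a-t))
# jaw/handle symmetric midline
for v in (10,30,50,60):
    xs=np.where(g[v,270:360]>130)[0]+270;print(v,xs.min(),xs.max())
for v in (205,225,240):
    xs=np.where(g[v,265:370]<50)[0]+265;print(v,xs.min(),xs.max())
E
python3 - <<'E'
import cv2,numpy as np
a=cv2.imread('pics/top4.png')[150:230,220:320];b=cv2.imread('pics/scene4.png')[160:280,290:390]
cv2.imwrite('pics/b.png',np.hstack([cv2.resize(a,(400,320),interpolation=3),cv2.resize(b,(400,480),interpolation=3)[:320]]))
E
```

```text
(300, 125) [0.453  0.1267 0.1875] [ 0.0637 -0.0057 -0.0242]
(316, 117) [0.4581 0.1301 0.1895] [ 0.0664 -0.0002 -0.0262]
(316, 95) [0.4572 0.1371 0.1871] [ 0.0735 -0.0002 -0.0238]
(290, 215) [0.4529 0.0947 0.1892] [ 0.032  -0.0097 -0.0259]
(346, 215) [0.4731 0.0971 0.1887] [ 0.0318  0.0106 -0.0254]
(424, 113) [0.521  0.1373 0.0997] [0.0658 0.0631 0.0636]
(290, 30) [0.4462 0.1565 0.1846] [ 0.0941 -0.0087 -0.0213]
(340, 30) [0.4625 0.1584 0.1848] [ 0.094   0.0076 -0.0215]
top 861 [422.22183 112.84321] (421.7105407714844, 112.4473648071289) 17.176280975341797 [0.51979627 0.13726347 0.1       ]
pivot 1015 315.38226600985223 116.93103448275862 [ 0.06645798 -0.00042751 -0.02699889]
10 270 359
30 270 359
50 270 346
60 270 346
205 273 360
225 275 359
240 276 359
```

View pics/b.png

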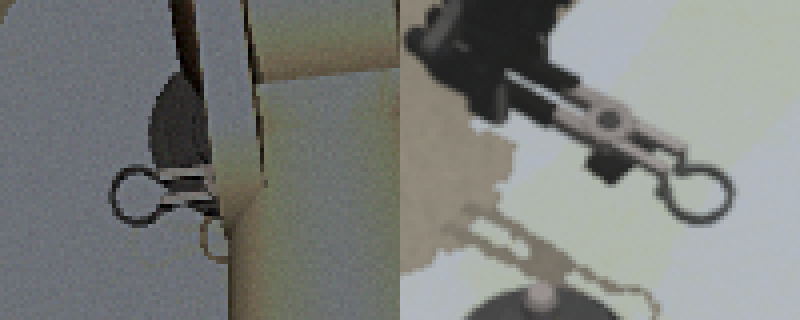

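Both views show the clip spread round with nothing slipped. Its centre sits at tool (0.1245, -0.0004, -0.0017) and the spindle at (0.520, 0.137). Next I move the clip above the spindle and check it there.

Emit:
jog_arm:
  series:
    - {"translation": [-0.3,0.3,0],"turn": [0,0,0],"gripper": 1}
    - {"translation": [-0.6,0.7,0],"turn": [0,0,0],"gripper": 1}
    - {"translation": [-0.8,0.8,0],"turn": [0,0,0],"gripper": 1}
    - {"translation": [-0.6,0.7,0.5],"turn": [0,0,0],"gripper": 1}
    - {"translation": [-0.4,0.4,0.5],"turn": [0,0,0],"gripper": 1}
    - {"translation": [-0.23,0.24,0.5],"turn": [0,0,0],"gripper": 1}
    - {"translation": [0,0,0.5],"turn": [0,0,0],"gripper": 1}
    - {"translation": [0,0,0],"turn": [0,0,0],"gripper": 1}
    - {"translation": [0,0,0],"turn": [0,0,0],"gripper": 1}

```text
time: 14.0
ee_pos: [0.5356, 0.0142, 0.1233]
eef_rot: [0.662, 0.75, -0.0, -0.0]
contact_force: [-0.6, 0.1, -1.8]
grip_width: 0.0302
gripper_force: 59.4
```

```bash
cat > chk.py <<'E'
from h import *
import sys
k=sys.argv[1]
s=env.sense();M=R.from_quat(s['eef_rot']).as_matrix();t=s['ee_pos'];cl=t+M@[.1245,-.0004,-.0017]
print(s['time'],t,'clip',cl.round(4),s['grip_width'],s['gripper_force'],s['contact_force'])
def px(n,X):
    c,Rm,e=campose(n);q=Rm.T@(np.array(X)-e);x=q[:2]/q[2];x=x*(1+c['k1']*(x@x));K=c['K'];return x*[K[0,0],K[1,1]]+[K[0,2],K[1,2]]
out=[]
for n in('scene','top'):
    im,d=env.read_camera(n)
    for l,z in(('clip_center',cl[2]),('spindle_top',.1),('groove',.066)):
        for m in env.mark_of(n,l)[:1]:
            u,v=m['position'][0]*640,m['position'][1]*400;print(n,l,round(m['p'],2),round(u,1),round(v,1),at_z(n,u,v,z).round(4))
    p=px(n,cl);print(n,'pred clip',p.round(1),'pred top',px(n,[.5202,.137,.1]).round(1))
    x,y=p.astype(int);out.append(cv2.resize(im[y-30:y+30,x-30:x+30],(400,400),interpolation=3))
cv2.imwrite(f'pics/c{k}.png',np.hstack(out))
E
python3 chk.py 5
```

```text
14.0 [0.53555508 0.01418459 0.12325709] clip [0.5197 0.1377 0.125 ] 0.03019850947171132 59.3857616186142 [-0.64371086  0.06743632 -1.84969243]
scene clip_center 0.76 331.3 113.2 [ 0.2289 -0.1051  0.125 ]
scene spindle_top 0.82 327.4 231.9 [0.5158 0.1405 0.1   ]
scene groove 0.86 325.2 241.3 [0.522  0.1389 0.066 ]
scene pred clip [325.2 226. ] pred top [325.  232.2]
top clip_center 0.79 275.2 175.9 [0.517  0.1362 0.125 ]
top groove 0.77 276.9 180.5 [0.5165 0.1354 0.066 ]
top pred clip [274.7 174.9] pred top [275.6 176.6]
```

View pics/c5.png

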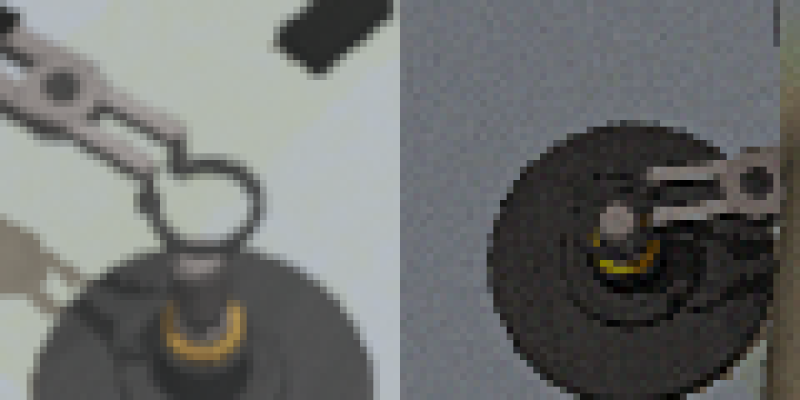

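The left (scene) crop shows the ring centre at about (325.8,226.5), against a predicted (325.2,226.0), right over the spindle at x≈325.1. The right (top) crop shows the spindle top at (277,176.7), but the ring is hardly visible against the dark base. I apply a 1 mm correction, lower the clip to just above the tip, and look once more.

Emit:
jog_arm:
  series:
    - {"translation": [-0.05,0.03,0.3],"turn": [0,0,0],"gripper": 1}
    - {"translation": [0,0,0.4],"turn": [0,0,0],"gripper": 1}
    - {"translation": [0,0,0.2],"turn": [0,0,0],"gripper": 1}
    - {"translation": [0,0,0],"turn": [0,0,0],"gripper": 1}
    - {"translation": [0,0,0],"turn": [0,0,0],"gripper": 1}

```text
time: 14.9
ee_pos: [0.5367, 0.0129, 0.1051]
eef_rot: [0.662, 0.75, -0.0, -0.0]
contact_force: [-0.4, -0.4, -1.5]
grip_width: 0.03
gripper_force: 59.4
```

```bash
sed -i 's/cv2.imwrite/out=[cv2.convertScaleAbs((np.clip(o\/255.,0,1)**.5)*255) for o in out];cv2.imwrite/' chk.py; python3 chk.py 6
```

```text
14.9 [0.53669735 0.01290544 0.10509588] clip [0.5209 0.1364 0.1068] 0.030020867790593635 59.35066044330597 [-0.36701223 -0.43020542 -1.50001527]
scene clip_center 0.57 329.7 110.7 [ 0.2071 -0.1307  0.1068]
scene spindle_top 0.69 326.6 234.3 [0.5217 0.1434 0.1   ]
scene groove 0.78 325.3 241.3 [0.5218 0.1392 0.066 ]
scene pred clip [324.5 230.6] pred top [325.  232.2]
top clip_center 0.83 400.0 335.8 [ 0.1086 -0.1932  0.1068]
top spindle_top 0.66 276.0 176.0 [0.522  0.1358 0.1   ]
top groove 0.82 275.6 181.8 [0.5127 0.139  0.066 ]
top pred clip [275.6 175.9] pred top [275.6 176.6]
```

View pics/c6.png

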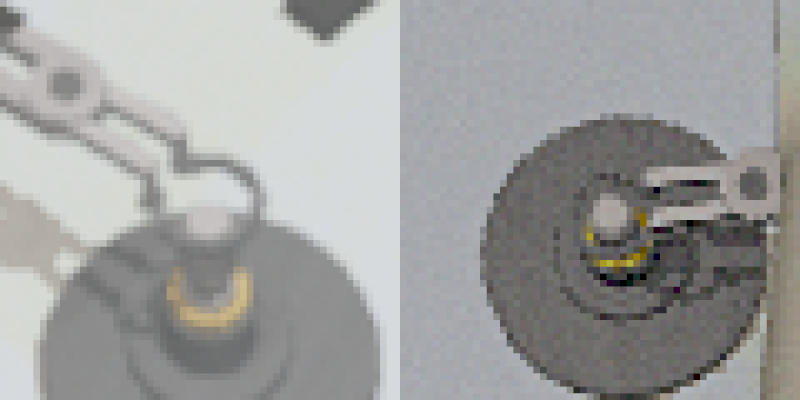

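The scene crop puts the ring at about (324.6,230.5), as predicted. The spindle tip, though, shows at about (325.2,234), 1.8 px lower than predicted. In the top crop the two look concentric. I'll settle this numerically with the stand's base disc and the depth maps from the saved pictures.

```bash
cat > fit.py <<'E'
from h import *
from scipy.optimize import least_squares
t=np.array([.46648,.06394,.16318]);yaw=np.radians(97.117);M=np.array([[np.cos(yaw),np.sin(yaw),0],[np.sin(yaw),-np.cos(yaw),0],[0,0,-1]])
class S(dict):pass
sw=dict(ee_pos=t,eef_rot=R.from_matrix(M).as_quat())
def circ(p,r=None):
    p=p[:,:2]
    f=(lambda x:np.hypot(*(p-x[:2]).T)-(r or x[2]))
    o=least_squares(f,list(p.mean(0))+([] if r else [.02]),loss='soft_l1',f_scale=.001);return o.x.round(4),np.std(o.fun).round(4)
for n,f,roi in(('scene','scene0',(190,300,280,380)),('top','top0',(150,220,240,320)),('wrist','w4',(20,195,350,480))):
    im=cv2.imread(f'pics/{f}.png');g=cv2.GaussianBlur(cv2.cvtColor(im,cv2.COLOR_BGR2GRAY),(3,3),0)
    P=campose(n,sw);eye=P[2]
    y0,y1,x0,x1=roi;s=g[y0:y1,x0:x1]
    th,b=cv2.threshold(s,0,255,cv2.THRESH_BINARY_INV+cv2.THRESH_OTSU)
    c=max(cv2.findContours(b,cv2.RETR_EXTERNAL,cv2.CHAIN_APPROX_NONE)[0],key=cv2.contourArea)[:,0]+[x0,y0]
    p=np.array([at_z(n,u,v,.014,P) for u,v in c]);ctr=np.array([.52,.137]);away=(ctr-eye[:2]);away/=np.linalg.norm(away)
    rad=np.hypot(*(p[:,:2]-ctr).T);far=((p[:,:2]-ctr)@away>0)&(abs(rad-.062)<.008)
    print(n,'base far',far.sum(),circ(p[far],.062),circ(p[far]))
    # spindle tip by depth
    if n=='wrist': d=np.load('w4.npy')
    else: d=np.load(n+'4.npy') 
    q=[];uv=[]
    for v in range(y0,y1):
        for u in range(x0,x1):
            if d[v,u]>0:
                a=at_d(n,u,v,d[v,u],P)
                if .092<a[2]<.106 and np.hypot(*(a[:2]-ctr))<.02:q.append(a);uv.append((u,v))
    if q: 
        q=np.array(q);m=np.mean(uv,0);print(n,'tip depth',len(q),q.mean(0).round(4),'px',m,at_z(n,*m,.1,P).round(4),'tip extents',np.min(uv,0),np.max(uv,0))
# ring in scene4/top4
cl=t+M@[.1245,-.0004,-.0017];print('pred clip',cl)
for n in('scene','top'):
    im=cv2.imread(f'pics/{n}4.png');g=cv2.cvtColor(im,cv2.COLOR_BGR2GRAY)
    p=[];w=[]
    for v in range(180,230):
        for u in range(235,390):
            a=at_z(n,u,v,cl[2]);r=np.hypot(*(a[:2]-cl[:2]))
            if r<.026 and (a-cl)@M[:,0]>-.006:p.append(a);w.append(g[v,u])
    p=np.array(p);w=np.array(w);k=w<(w.min()+np.median(w))/2;print(n,'ring',k.sum(),circ(p[k]))
E
python3 fit.py
```

```text
scene base far 60 (array([0.5238, 0.1394]), np.float64(0.0011)) (array([0.5224, 0.1382, 0.0606]), np.float64(0.001))
scene tip depth 54 [0.5238 0.1392 0.0976] px [324.57407407 234.40740741] [0.525  0.1403 0.1   ] tip extents [321 231] [328 238]
top base far 59 (array([0.5183, 0.1344]), np.float64(0.001)) (array([0.5194, 0.1348, 0.0612]), np.float64(0.0009))
wrist base far 209 (array([0.5188, 0.137 ]), np.float64(0.0006)) (array([0.5207, 0.1371, 0.0605]), np.float64(0.0002))
wrist tip depth 893 [0.5201 0.137  0.098 ] px [421.79955207 112.84994401] [0.5195 0.137  0.1   ] tip extents [405  97] [438 129]
pred clip [0.45065804 0.1874312  0.16488   ]Traceback (most recent call last):
  File "fit.py", line 37, in <module>
    a=at_z(n,u,v,cl[2]);r=np.hypot(*(a[:2]-cl[:2]))
  File "h.py", line 16, in at_z
    c,Rm,e=P or campose(n);r=Rm@ray(c,u,v);return e+r*(z-e[2])/r[2]
                ~~~~~~~^^^
  File "h.py", line 5, in campose
    c=env.get_calibration(n)
ValueError: time passes only in moves, steps and waits
```

```bash
sed -i "s/    im=cv2.imread(f'pics\/{n}4.png')/    P=campose(n);im=cv2.imread(f'pics\/{n}4.png')/; s/at_z(n,u,v,cl\[2\])/at_z(n,u,v,cl[2],P)/" fit.py; python3 fit.py | tail -3
```

```text
pred clip [0.45065804 0.1874312  0.16488   ]
scene ring 58 (array([0.45  , 0.1864, 0.0172]), np.float64(0.0016))
top ring 33 (array([0.4489, 0.1844, 0.0172]), np.float64(0.0011))
```

```bash
cat >> fit.py <<'E'
print('---')
P=campose('wrist',sw);d=np.load('w4.npy')
def prof(d,P,t,M,uv,lab):
    for u,v in uv:
        w=d[v-2:v+3,u-1:u+2];a=at_d('wrist',u,v,np.median(w[w>0]),P);b=M.T@(a-t);print(lab,(u,v),b.round(4))
prof(d,P,t,M,[(288,10),(288,60),(340,10),(340,60),(290,140),(343,140),(290,180),(343,180),(288,205),(347,205),(288,240),(347,240),(288,280),(347,280)],'w4')
q=dict(ee_pos=np.array([.48093,-.24473,.20901]),eef_rot=np.array([.644,.765,0,0])/np.hypot(.644,.765))
P1=campose('wrist',q);M1=R.from_quat(q['eef_rot']).as_matrix();d1=np.load('w1d.npy')
for u,v in((326,72),(341,72),(325,92),(341,92),(322,117),(338,117),(318,140),(342,140),(309,160),(346,160),(306,200),(347,200)):
    a=at_d('wrist',u,v,np.median(d1[v-1:v+2,u]),P1);print('w1',(u,v),a.round(4))
for n in('scene','top'):
    P=campose(n);d=np.load(n+'4.npy');a=[]
    for v in range(180,230):
        for u in range(235,390):
            if d[v,u]>0:
                x=at_d(n,u,v,d[v,u],P)
                if .14<x[2]<.19 and np.hypot(*(x[:2]-cl[:2]))<.024 and (x-cl)@M[:,0]>-.008:a.append(x)
    a=np.array(a);print(n,'ring depth',len(a),a.mean(0).round(4) if len(a) else '',np.percentile(a[:,2],[10,50,90]).round(4) if len(a) else '')
E
python3 fit.py | sed -n '/---/,$p'
```

```text
---
w4 (288, 10) [ 0.1002 -0.0093 -0.021 ]
w4 (288, 60) [ 0.0849 -0.0096 -0.0211]
w4 (340, 10) [ 0.1001  0.0076 -0.0212]
w4 (340, 60) [ 0.0848  0.0078 -0.0214]
w4 (290, 140) [ 0.0585 -0.0093 -0.0234]
w4 (343, 140) [ 0.0586  0.0091 -0.0237]
w4 (290, 180) [ 0.0441 -0.0097 -0.0222]
w4 (343, 180) [ 0.0442  0.0094 -0.0228]
w4 (288, 205) [ 0.0356 -0.0104 -0.0255]
w4 (347, 205) [ 0.0355  0.0109 -0.0252]
w4 (288, 240) [ 0.022  -0.0107 -0.0253]
w4 (347, 240) [ 0.0221  0.0111 -0.0256]
w4 (288, 280) [ 0.0058 -0.0111 -0.026 ]
w4 (347, 280) [ 0.0057  0.0115 -0.0258]
w1 (326, 72) [ 0.4713 -0.1476  0.0458]
w1 (341, 72) [ 4.86e-01 -1.41e-01  3.00e-04]
w1 (325, 92) [ 0.4734 -0.1638  0.0451]
w1 (341, 92) [ 0.4869 -0.1615  0.0458]
w1 (322, 117) [ 0.4744 -0.1849  0.047 ]
w1 (338, 117) [ 0.4881 -0.1825  0.0478]
w1 (318, 140) [ 0.4744 -0.2052  0.0465]
w1 (342, 140) [ 0.4954 -0.2016  0.0466]
w1 (309, 160) [ 0.4694 -0.2238  0.0495]
w1 (346, 160) [ 0.5019 -0.218   0.0505]
w1 (306, 200) [ 0.4727 -0.2611  0.0492]
w1 (347, 200) [ 0.5101 -0.2545  0.0498]
scene ring depth 75 [0.4521 0.1937 0.1652] [0.1625 0.1654 0.1669]
top ring depth 40 [0.4474 0.1925 0.1663] [0.1636 0.1663 0.1689]
```

The depth maps confirm the pliers are level and the ring height is right. The wrist and top cameras put the spindle within about 1 mm of the present spot, and the scene camera puts it about 4 mm toward itself. I take a compromise shift, lower the ring around the chamfer, and check the gaps directly.

Emit:
jog_arm:
  series:
    - {"translation": [0.08,0.04,0],"turn": [0,0,0],"gripper": 1}
    - {"translation": [0,0,0.2],"turn": [0,0,0],"gripper": 1}
    - {"translation": [0,0,0.25],"turn": [0,0,0],"gripper": 1}
    - {"translation": [0,0,0],"turn": [0,0,0],"gripper": 1}
    - {"translation": [0,0,0],"turn": [0,0,0],"gripper": 1}

```text
time: 15.8
ee_pos: [0.5372, 0.0146, 0.0959]
eef_rot: [0.662, 0.75, -0.0, -0.0]
contact_force: [-0.0, 0.4, -1.7]
grip_width: 0.0303
gripper_force: 59.4
```

```bash
sed -i 's/y-30:y+30,x-30:x+30/y-15:y+15,x-15:x+15/' chk.py; python3 chk.py 7
```

```text
15.8 [0.53718933 0.01457404 0.09594128] clip [0.5214 0.1381 0.0977] 0.030264476881877014 59.35031354427338 [-0.03333024  0.39871123 -1.73820709]
scene clip_center 0.86 323.8 238.4 [0.5328 0.145  0.0977]
scene spindle_top 0.75 325.3 232.3 [0.5197 0.1377 0.1   ]
scene groove 0.56 324.3 241.9 [0.5245 0.1385 0.066 ]
scene pred clip [325.  233.4] pred top [325.  232.2]
top clip_center 0.62 276.1 176.2 [0.5219 0.1358 0.0977]
top spindle_top 0.79 275.3 176.8 [0.5198 0.1377 0.1   ]
top groove 0.65 277.8 179.6 [0.519 0.133 0.066]
top pred clip [275.2 176.4] pred top [275.6 176.6]
```

View pics/c7.png

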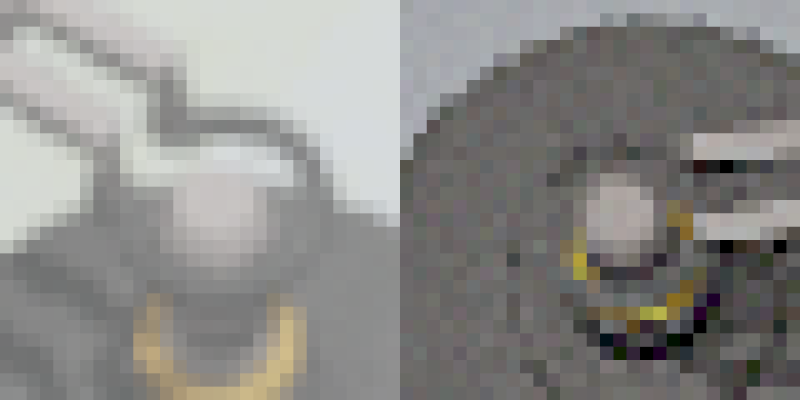

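The scene crop shows the spindle tip (175–262) inside the ring (95–335), off by about 2 mm toward the camera with visible gaps. The top crop agrees to within about 1–2 mm, and there is no contact force. I correct by another 1 mm, then lower in stages.

Emit:
jog_arm:
  series:
    - {"translation": [0.03,0.05,0],"turn": [0,0,0],"gripper": 1}
    - {"translation": [0,0,0.2],"turn": [0,0,0],"gripper": 1}
    - {"translation": [0,0,0.3],"turn": [0,0,0],"gripper": 1}
    - {"translation": [0,0,0],"turn": [0,0,0],"gripper": 1}

```text
time: 16.6
ee_pos: [0.5378, 0.0153, 0.085]
eef_rot: [0.662, 0.75, -0.001, -0.001]
contact_force: [-0.1, -0.2, -2.5]
grip_width: 0.0302
gripper_force: 59.3
```

Emit:
jog_arm:
  series:
    - {"translation": [0,0,0.3],"turn": [0,0,0],"gripper": 1}
    - {"translation": [0,0,0.4],"turn": [0,0,0],"gripper": 1}
    - {"translation": [0,0,0.3],"turn": [0,0,0],"gripper": 1}
    - {"translation": [0,0,0],"turn": [0,0,0],"gripper": 1}
    - {"translation": [0,0,0],"turn": [0,0,0],"gripper": 1}
    - {"translation": [0,0,0],"turn": [0,0,0],"gripper": 1}

```text
time: 17.2
ee_pos: [0.5385, 0.0153, 0.0666]
eef_rot: [0.662, 0.75, 0.0, 0.0]
contact_force: [-0.6, -0.7, -2.4]
grip_width: 0.0303
gripper_force: 59.3
```

```bash
sed -i 's/y-15:y+15,x-15:x+15/y-22:y+22,x-22:x+22/' chk.py; python3 chk.py 8
```

```text
17.2 [0.53850683 0.01531674 0.06659815] clip [0.5227 0.1388 0.0683] 0.03033835566785423 59.3495374917984 [-0.55991804 -0.74360354 -2.39938089]
scene clip_center 0.95 324.8 242.5 [0.5259 0.1414 0.0683]
scene spindle_top 0.84 328.2 231.4 [0.5137 0.1409 0.1   ]
scene groove 0.74 322.7 241.7 [0.5265 0.1353 0.066 ]
scene pred clip [324.9 241. ] pred top [325.  232.2]
top clip_center 0.82 397.3 334.8 [ 0.1066 -0.1934  0.0683]
top spindle_top 0.82 278.6 175.8 [0.5227 0.1289 0.1   ]
top groove 0.79 276.3 180.1 [0.5176 0.1372 0.066 ]
top pred clip [275.7 178.1] pred top [275.6 176.6]
```

View pics/c8.png

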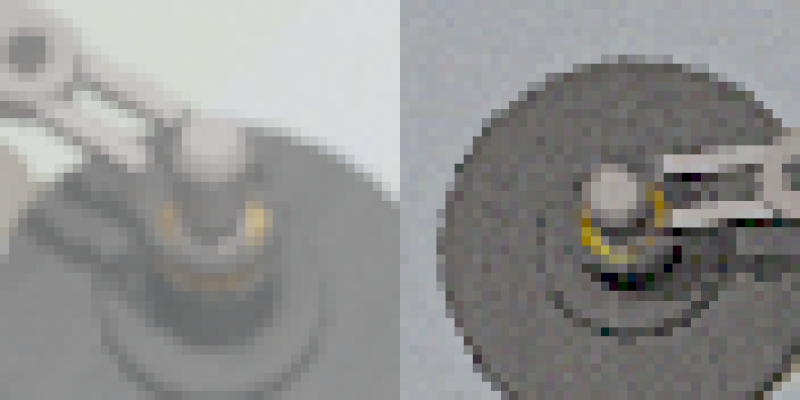

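The scene crop shows the ring around the spindle over the collar, with gaps on both sides (brass at x≈168 and 258). The contact force is only the pliers' weight. I make a last small trim of 2.2 mm down and under 1 mm sideways.

Emit:
jog_arm:
  series:
    - {"translation": [-0.04,-0.02,0.11],"turn": [0,0,0],"gripper": 1}
    - {"translation": [0,0,0],"turn": [0,0,0],"gripper": 1}
    - {"translation": [0,0,0],"turn": [0,0,0],"gripper": 1}
    - {"translation": [0,0,0],"turn": [0,0,0],"gripper": 1}
    - {"translation": [0,0,0],"turn": [0,0,0],"gripper": 1}

```text
time: 18.1
ee_pos: [0.538, 0.0145, 0.0641]
eef_rot: [0.662, 0.75, 0.0, 0.0]
contact_force: [-0.7, -0.1, -2.4]
grip_width: 0.03
gripper_force: 59.3
```

Run:
```python
from h import *
s=env.sense();M=R.from_quat(s['eef_rot']).as_matrix();cl=s['ee_pos']+M@[.1245,-.0004,-.0017]
print(s['time'],s['ee_pos'],cl,s['contact_force'],s['ft_torque'],M[2])
# depth: ring top surface, heights by radius around the axis in scene, wrist pivot position
P=campose('scene');im,d=env.read_camera('scene');a=[]
for v in range(225,265):
    for u in range(305,345):
        if d[v,u]>0:
            x=at_d('scene',u,v,d[v,u],P)
            if .059<x[2]<.076 and np.hypot(*(x[:2]-cl[:2]))<.024:a.append(x)
a=np.array(a);print(len(a),a.mean(0),np.percentile(a[:,2],[10,50,90]))
im,d=env.read_camera('wrist');g=cv2.cvtColor(im,cv2.COLOR_BGR2GRAY);m=g[95:140,295:338]<110;yy,xx=np.nonzero(m);print('pivot px',xx.mean()+295,yy.mean()+95,len(xx))
```

```text
18.1 [0.53804706 0.01446678 0.06410784] [0.52222438 0.13795789 0.06580752] [-0.707359   -0.14319311 -2.37025385] [-0.0901136   0.03941288  0.00568072] [-2.38148432e-06  4.47219698e-05 -9.99999999e-01]
99 [0.52668772 0.14126069 0.0667874 ] [0.06193446 0.06646746 0.07179637]
pivot px 315.15125240847783 116.73892100192678 1038
```

The pliers haven't slipped, since the pivot is still at (315,117). The clip is at z≈0.066, the tool is level, and the only load is the pliers' weight. I'm handing the job in.

```bash
python3 -c "
from rig import env
print(env.finish_job())"
```

```text
the job is handed in; nothing more can be done
None
```

I handed the job in at about 18 s with the gripper still squeezing and the spread clip around the spindle at groove height (about 66 mm). The force readings showed no sign of contact; the cameras placed the clip's centre within about 2–3 mm of the spindle axis, against 6.5 mm clearance at the groove, and no verdict came back.

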